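Load the vial carousel, present the vial and hold

ROBOT

A 6-joint arm with a two-finger parallel gripper is mounted at the origin on the work surface. World frame = base frame: x ahead of the robot, y to its left, z up, the work surface at z = 0. Lengths are in m, angles in rad, forces in N, time in s.
With the tool pointing down it reaches from about 0.3 to 0.775 m from the base axis. Payload 14.6 kg.
Tool frame: the origin (TCP) lies at the very end of the fingers, on their centre line; the grasp point (between the pads) lies 19 mm behind it (env.grip_depth is the distance from the TCP to the grasp point, in m); z points along the fingers, y is the direction in which the jaws open and shut (so a half turn about z gives the same grasp; the last joint's range is limited). The gripper opens to 85 mm and grips with 20 to 120 N. Pads are 22 mm wide; open, the fingers measure 114 mm over their backs; the gripper's body (76 mm by 85 mm) begins 54 mm behind the grasp point. The pads swing forward as they close: fully open they stand 13 mm farther back than shut.
Start: joints at [1.177, 0.3, 1.521, -0, 1.321, -0.067], TCP at [0.177, 0.521, 0.231] pointing down, gripper open.
Joint ranges: [-3.03, 3.03], [-0.79, 2.21], [0.23, 2.52], [-1.04, 4.18], [0, 3.07], [-2.55, 2.55]. Speed limits (rad/s): [2.22, 2.22, 2.57, 3.14, 3.14, 3.14].

INTERFACE

Orientations are given as [roll, pitch, yaw] about the fixed x, y, z axes, in that order (R = Rz(yaw) Ry(pitch) Rx(roll)).
In Python, from workcell import env, imaging gives the robot as it stands. The module is installed in compiled form; this text tells all that it offers.
- The arm moves only by the tool apply_moves, never from a script. Its argument "plan" is a list of rows, each an object of numbers: "dx", "dy", "dz": the shift along the world's x, y, z in mm; "rx", "ry", "rz": the turn, a rotation vector about the world's x, y, z in degrees; "grip": the finger opening in mm, from 0 to 85.4. A call has 1 to 8 rows; each row is the pose to reach, as a shift and turn from the pose commanded when the call began; what a row does not reach only later rows make up. A row lasts 1/10 s, in which the tool goes at most 50 mm and 8.59 degrees, less where a joint would pass 70% of its speed; a pose out of reach is approached as far as the arm can. A call with a gripper value outside its range is refused whole. The fingers move at their own pace and stop on an object; "squeeze" is the grip in N (left out, the last holds). Time passes only in rows, so rows that repeat a pose let the fingers close. It gives the time, the measured TCP pose, the force and the opening at its end, in the units of the state.
- env.observe(): the state, without advancing time (a new reading comes with each control period).
- imaging.get_image(name): name is "scene" or "top"; returns a dict with "color" (384x512x3 uint8, blue, green, red), "fx", "fy", "cx", "cy" (pixels), "cam_to_world" (4x4, takes a point from camera to world coordinates). Camera axes: x right, y down, z forward; pixel columns grow to the right and rows downward; lengths in m; the calibration is good to about 2 mm. A picture is of the moment at which its call begins. There is no depth.
- env.hand_in(): hands the job in, once; it reports no verdict.
The state is a dict: "clock": time; "joint_positions": joint angles; "joint_vel": joint speeds; "effort": joint torques, N m; "tool_pos": TCP position; "orientation": TCP orientation; "ft_force": force on the tool from outside, world axes, zero at the start; "moment": the same for the moment, N m; "gripper_width": finger opening in m.
Only numpy, scipy, OpenCV 4.12 (cv2) and the standard library are available. Lean on these libraries where they do the work, as an engineer would, in place of code of your own. Each camera call takes 0.05 s, during which the arm holds its last target.

TASK

Take the tall vial from the pulp tray and stand it upright, without dropping it, in the carousel's only square cup. Then turn the carousel slowly by its centre handle until that cup sits at the front, right in line with the pointed tongue of the carousel's foot, so that a colleague can draw from it. Finish while still gripping the handle, holding the carousel still there; do not let go, and leave the other things on the bench where they are.

Things in the scene. Friction and masses are not known exactly. Their poses are not given: they have to be found in the camera images.
- vial: tall glass vial with paper label and metal cap, standing upright in the pulp tray; the tallest thing in it. Body 30 mm diameter up to 60 mm, then a cap 23 mm diameter, 75 mm tall in all, about 60 g. Origin: centre of its underside, z up along the vial.
- tray: shallow fixed pulp tray, 280 x 120 mm, rim 14 mm high, floor 4 mm thick; holds the vial, the pot and the carton in a row along its x axis, about 85 mm apart in any order. Origin: centre of its underside.
- foot: fixed grey foot of the carousel, standing on the bench, with a tongue at its front: a low bar running out under the disc to a pointed white head, 48 mm wide and 44 mm high, that stands just outside the disc's rim; its tip is 189 mm from the axis. Origin: on the carousel's vertical axis, at bench level; its -x axis points along the tongue (front).
- carousel (a joint): angle (rad) of the carousel's disc on its foot, counter-clockwise from above; 0 (or 2 pi) when the square cup is at the front, over the tongue. Turns freely both ways (no stop within a full turn), light friction about 0.06 N m, no spring or detent: it stays where it is left. Disc 270 mm diameter, top 42 mm above the bench.
- cup_floor (a point): centre of the inner floor of the square cup, 46 mm above the bench. Cup: 37 mm square inside, 45 mm outside, walls 4 mm, 30 mm deep (rim 76 mm above the bench), sides along the disc's radius and tangent. The disc's three other cups are round, 54 mm, 90 degrees apart, as far out; their filling stays under 83 mm.
- front (a point): the place, fixed to the foot, where the centre of the square cup's floor is when the cup is at the front: 95 mm from the axis above the tongue, 46 mm above the bench.
- handle_grip (a point): middle of the carousel's black centre handle, on its vertical axis, 130 mm above the bench. The handle turns with the disc: an upright flat grip 50 mm long, 16 mm thick, 44 mm high (top 152 mm above the bench) on a round 18 mm stem. Its x axis runs along the grip's length, -x towards the square cup; grip it across its thickness (y axis).
- pot: bystander: squat white screw-lid pot, 45 mm diameter, 38 mm tall, in the tray; origin under its centre
- carton: bystander: small white carton, 36 x 36 mm, 30 mm tall, in the tray; origin under its centre
- tape: bystander: roll of paper tape lying flat, 64 mm diameter, 19 mm tall, beyond the carousel; origin under its centre
- swabs: bystander: pale card swab box 55 x 85 x 40 mm, beyond the carousel; origin under its centre
- pads: bystander: flat white packet 60 x 60 x 18 mm, on the robot's left; origin under its centre
There are look-alikes about, which are no part of the job. Leave any blue look-alike of the vial alone.

How it is judged:
On the way, in this order (a step that is already met when the one before it is completed fails the run):
1. the vial stands upright in the square cup, let go (horizontal distance between vial and cup_floor below 0.01 m and distance between vial and cup_floor below 0.012 m and angle between vial's own z axis and vertical below 0.2 rad and contact force between the fingers and vial below 0.05 N), for 0.2 s.
2. the square cup, with the vial, is at the front (horizontal distance between vial and cup_floor below 0.01 m and distance between vial and cup_floor below 0.012 m and angle between vial's own z axis and vertical below 0.2 rad and distance between cup_floor and front below 0.014 m), for 0.2 s.
At the end, for the whole second after the job is handed in: The vial stands upright (within 0.2 rad) on the floor of the square cup (within 10 mm of its centre), untouched by the fingers; the cup is within 14 mm (about 8 degrees) of the front place; the fingers still grip the handle with more than 2 N and the carousel is still (under 0.05 rad/s) (all of step 2 and contact force between the fingers and vial below 0.05 N and contact force between the fingers and handle above 2 N and velocity of joint carousel between -0.05 and 0.05 rad/s); the arm keeps its last pose, push and grip.
It fails at once if a bystander was moved more than 25 mm (distance of any of pot, carton, tape, swabs, pads from where it was at the start of the episode above 0.025 m).
It fails at once if the vial was dropped (falling faster than 0.8 m/s out of the fingers) (linear speed of vial above 0.8 m/s and contact force between the fingers and vial below 0.01 N).
It fails at once if the carousel was spun fast (over 3 rad/s) (velocity of joint carousel above 3 rad/s or velocity of joint carousel below -3 rad/s).
It also fails if it takes over 72 s, if anything falls off the work surface, if the arm or the gripper's body presses on something with over 40 N, if the wrist force passes 120 N, or if a joint passes its speed limit or range.

## Working session

There is one attempt and no reset: what is moved stays moved. The work goes in short steps, Python scripts to look and compute and a tool call to move; the robot and the scene stay as the last step left them, time stands still between calls to the robot, and variables do not carry over. Pictures are saved under pics/ and viewed, and the job is handed in when it is done.

Besides the shell and the picture viewer there is one more tool, called as name(argument=value, ...), one argument or row to a line, values as JSON. apply_moves: Moves the arm, as the interface text tells. Its arguments: {"type":"object","properties":{"plan":{"type":"array","items":{"type":"object","properties":{"dx":{"type":"number"},"dy":{"type":"number"},"dz":{"type":"number"},"rx":{"type":"number"},"ry":{"type":"number"},"rz":{"type":"number"},"grip":{"type":"number"}}}},"squeeze":{"type":"number"}},"required":["plan"]}

```bash
mkdir -p pics; cat > h.py <<'E'
import numpy as np, cv2, pickle
from workcell import env, imaging
def snap(tag):
    for n in ("scene","top"):
        d=imaging.get_image(n); cv2.imwrite(f"pics/{tag}_{n}.png",d["color"])
        pickle.dump(d,open(f"pics/{tag}_{n}.pkl","wb"))
def ld(tag,n): return pickle.load(open(f"pics/{tag}_{n}.pkl","rb"))
def ray(d,u,v,z):
    T=np.array(d["cam_to_world"]); r=T[:3,:3]@np.array([(u-d["cx"])/d["fx"],(v-d["cy"])/d["fy"],1]); o=T[:3,3]
    return o+r*(z-o[2])/r[2]
def proj(d,p):
    T=np.array(d["cam_to_world"]); c=T[:3,:3].T@(np.array(p)-T[:3,3]); return d["fx"]*c[0]/c[2]+d["cx"],d["fy"]*c[1]/c[2]+d["cy"]
def crop(tag,n,u0,v0,u1,v1,s,out):
    im=cv2.imread(f"pics/{tag}_{n}.png")[v0:v1,u0:u1]; cv2.imwrite(f"pics/{out}.png",cv2.resize(im,None,fx=s,fy=s,interpolation=cv2.INTER_CUBIC))
E
python3 - <<'E'
from h import *
snap("a"); print({k:np.round(v,3) for k,v in env.observe().items()})
for n in("scene","top"):
    d=ld("a",n);print(n,d["fx"],np.round(d["cam_to_world"],3))
E
```

```text
{'clock': np.float64(0.1), 'joint_positions': array([ 1.177,  0.3  ,  1.522, -0.   ,  1.321, -0.067]), 'joint_vel': array([-0.001, -0.002, -0.002, -0.001,  0.001, -0.   ]), 'effort': array([ 1.0000e-03, -5.4437e+01, -3.6237e+01, -0.0000e+00,  3.0000e-03,
       -0.0000e+00]), 'tool_pos': array([0.176, 0.521, 0.231]), 'orientation': array([-3.141, -0.   ,  2.815]), 'ft_force': array([ 0.585,  0.24 , -0.283]), 'moment': array([ 0.005, -0.033, -0.002]), 'gripper_width': np.float64(0.085)}
scene 443.12279253414164 [[-0.153  0.593 -0.79   1.421]
 [ 0.988  0.073 -0.137  0.269]
 [-0.023 -0.802 -0.597  0.757]
 [ 0.     0.     0.     1.   ]]
top 470.73219263347494 [[-0.025 -0.993  0.117  0.418]
 [-1.     0.026  0.01   0.129]
 [-0.013 -0.117 -0.993  1.311]
 [ 0.     0.     0.     1.   ]]
```

View pics/a_scene.png

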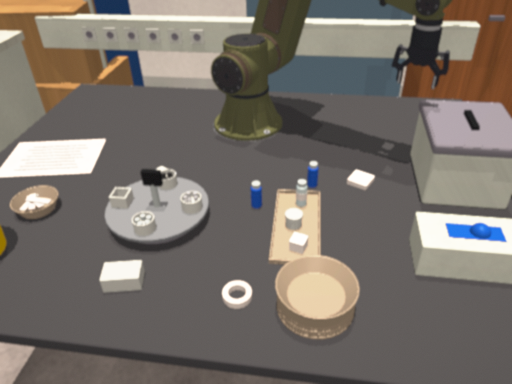

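View pics/a_top.png

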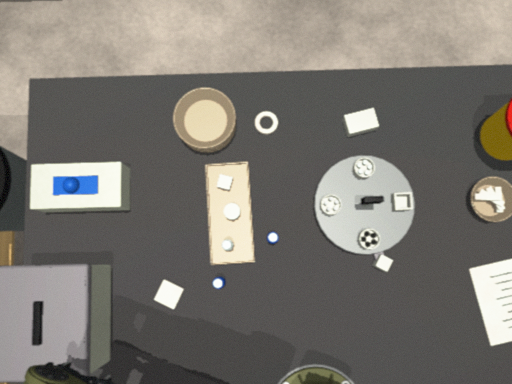

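```bash
python3 - <<'E'
from h import *
crop("a","top",200,150,300,300,5,"c1"); crop("a","top",310,150,420,280,6,"c2"); crop("a","scene",230,150,340,260,6,"c3");crop("a","scene",95,155,225,250,6,"c4")
E
```

```text
(no output)
```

View pics/c1.png

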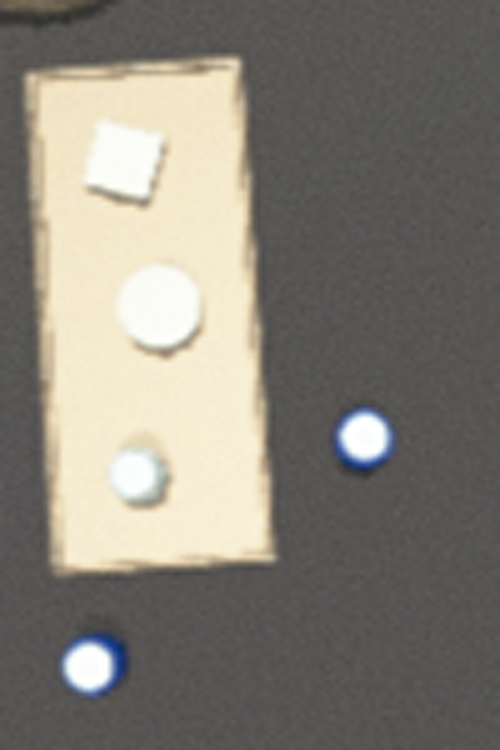

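View pics/c2.png

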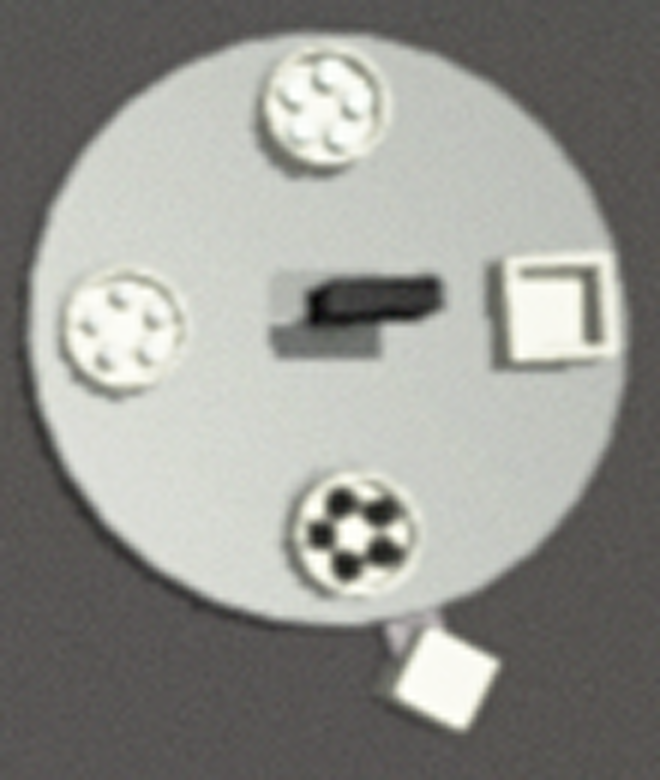

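View pics/c3.png

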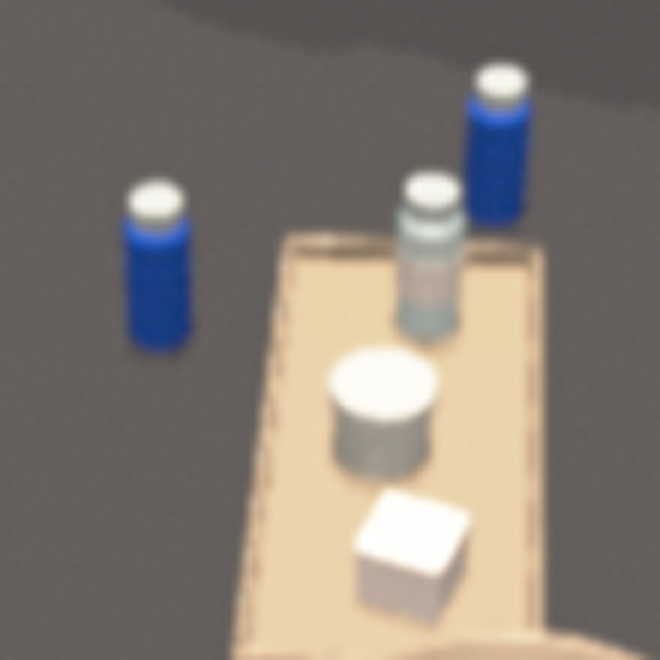

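View pics/c4.png

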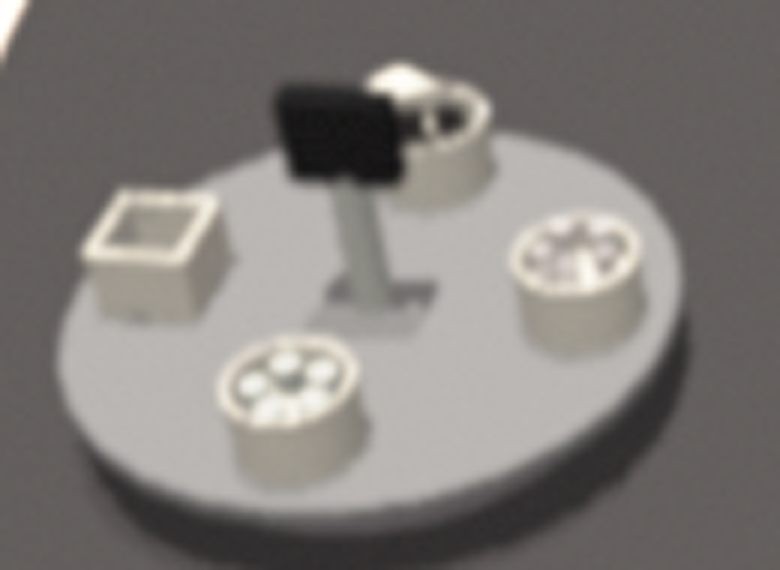

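```bash
cat > m.py <<'E'
from h import *
def P(n,c,pts,s,z,tag="a"):
    d=ld(tag,n); return np.array([ray(d,c[0]+(x+.5)/s-.5,c[1]+(y+.5)/s-.5,z)[:2] for x,y in pts])
E
python3 - <<'E'
from m import *
print("vial cap top", P("top",(200,150),[(137,475)],5,.079), P("scene",(230,150),[(432,190)],6,.079), "base scene",P("scene",(230,150),[(427,322)],6,.004))
r=P("top",(310,150),[(501,256),(611,251),(618,358),(510,368)],6,.076); print("cup",r,r.mean(0)); c=r.mean(0)
rs=P("scene",(95,155),[(120,190),(218,195),(187,262),(85,253)],6,.076); print("cup scene",rs,rs.mean(0))
a=P("top",(310,150),[(30,328),(628,328),(329,32),(329,625)],6,.042); print("disc",a); ax=np.array([a[2:,0].mean(),a[:2,1].mean()]);print(ax)
h=P("top",(310,150),[(437,628),(500,660),(465,732),(393,692)],6,.044); print("head",h)
tip=h[2];print("tip dist",np.linalg.norm(tip-ax),"cup dist",np.linalg.norm(c-ax))
o=P("top",(310,150),[(325,107),(353,535),(122,331)],6,.076);print("round cups",o,np.linalg.norm(o-ax,axis=1), "opp mid",(o[0]+o[1])/2)
A=lambda v:np.degrees(np.arctan2(v[1],v[0]))
print("ang tip",A(tip-ax),"head c",A(h[[1,3]].mean(0)-ax),A(h[2]-h[0]),"cup",A(c-ax),A(o[0]-ax),A(o[1]-ax),A(o[2]-ax))
print("pot",P("top",(200,150),[(160,307)],5,.042),"blue",P("top",(200,150),[(364,438),(90,666)],5,.075))
print("handle top", P("top",(310,150),[(318,285),(440,280),(440,310),(320,320)],6,.152))
print("tray", P("top",(200,150),[(27,73),(240,60),(273,558),(55,572)],5,.014))
E
```

```text
vial cap top [[0.45225184 0.22327492]] [[0.45646951 0.22393049]] base scene [[0.45504481 0.22432849]]
cup [[ 0.57884068 -0.21738059]
 [ 0.5797674  -0.26566584]
 [ 0.53247674 -0.26573071]
 [ 0.52932    -0.21840387]] [ 0.55510121 -0.24179525]
cup scene [[ 0.53507091 -0.26747341]
 [ 0.53336219 -0.22231171]
 [ 0.58188039 -0.21698262]
 [ 0.58122432 -0.26354415]] [ 0.55788445 -0.24257797]
disc [[ 0.55617272 -0.01320795]
 [ 0.54907343 -0.2819312 ]
 [ 0.68844657 -0.15476698]
 [ 0.41965343 -0.14090497]]
[ 0.55405    -0.14756958]
head [[ 0.4171308  -0.18824857]
 [ 0.40234119 -0.21530451]
 [ 0.37114464 -0.19803056]
 [ 0.38945123 -0.16723833]]
tip dist 0.18973845601518702 cup dist 0.09423154200694978
round cups [[ 0.64743863 -0.14366257]
 [ 0.45821527 -0.14609139]
 [ 0.55007413 -0.04967948]] [0.09347032 0.09584613 0.0979708 ] opp mid [ 0.55282695 -0.14487698]
ang tip -164.57657834832187 head c -164.55319339727714 -167.99126765958485 cup -89.36082117849165 2.3956302876756794 179.11632331680033 92.32582885808513
pot [[0.54370384 0.21205443]] blue [[0.46867071 0.10420892]
 [0.35424454 0.24970712]]
handle top [[ 0.55888065 -0.12019199]
 [ 0.55962189 -0.17044594]
 [ 0.54717732 -0.1697471 ]
 [ 0.54433888 -0.12027098]]
tray [[0.68033152 0.2861172 ]
 [0.68444225 0.16642185]
 [0.40697651 0.15461322]
 [0.40233481 0.27407937]]
```

The vial is the clear glass one in the tray: cap at top-view pixel (227,245), scene pixel (302,185). It is the tallest thing in the tray. The two blue look-alikes at top (273,238) and (218,283) stand outside it, so I leave them. The square cup is at top (402,202), and the tongue head is at (384,263).

From these, the vial is at about (0.454, 0.224), the cup at (0.556, -0.241) and the axis at (0.554, -0.146). The carousel needs a turn of about -75°.

apply_moves(
  plan=[
    {"dx": 30,"dy": -30,"dz": 0},
    {"dx": 65,"dy": -68,"dz": -5},
    {"dx": 100,"dy": -106,"dz": -15},
    {"dx": 136,"dy": -145,"dz": -25},
    {"dx": 171,"dy": -183,"dz": -35},
    {"dx": 206,"dy": -221,"dz": -45},
    {"dx": 242,"dy": -259,"dz": -55},
    {"dx": 277,"dy": -297,"dz": -70},
  ],
  squeeze=30,
)

```text
invalid input
```

apply_moves(
  plan=[
    {"dx": 0,"dy": 0,"dz": 0},
    {"dx": 0,"dy": 0,"dz": 0},
  ],
)

```text
invalid input
```

apply_moves(
  plan=[
    {"dx": 30,"dy": -30,"dz": 0,"rx": 0,"ry": 0,"rz": 0,"grip": 85},
    {"dx": 65,"dy": -68,"dz": -5,"rx": 0,"ry": 0,"rz": 0,"grip": 85},
    {"dx": 100,"dy": -106,"dz": -15,"rx": 0,"ry": 0,"rz": 0,"grip": 85},
    {"dx": 136,"dy": -145,"dz": -25,"rx": 0,"ry": 0,"rz": 0,"grip": 85},
    {"dx": 171,"dy": -183,"dz": -35,"rx": 0,"ry": 0,"rz": 0,"grip": 85},
    {"dx": 206,"dy": -221,"dz": -45,"rx": 0,"ry": 0,"rz": 0,"grip": 85},
    {"dx": 242,"dy": -259,"dz": -55,"rx": 0,"ry": 0,"rz": 0,"grip": 85},
    {"dx": 277,"dy": -297,"dz": -70,"rx": 0,"ry": 0,"rz": 0,"grip": 85},
  ],
  squeeze=30,
)

```text
clock: 0.9
tool_pos: [0.4411, 0.2369, 0.1665]
orientation: [3.141, 0.0, 2.815]
ft_force: [0.8, 0.3, 1.2]
gripper_width: 0.0849
```

apply_moves(
  plan=[
    {"dx": 0,"dy": 0,"dz": 0,"rx": 0,"ry": 0,"rz": 0,"grip": 70},
    {"dx": 0,"dy": 0,"dz": 0,"rx": 0,"ry": 0,"rz": 0,"grip": 70},
  ],
  squeeze=30,
)

```text
clock: 1.1
tool_pos: [0.4401, 0.2378, 0.1661]
orientation: [-3.141, -0.001, 2.813]
ft_force: [0.0, 0.4, -0.2]
gripper_width: 0.0698
```

```bash
python3 - <<'E'
from h import *
print(env.observe()["tool_pos"]); snap("b"); crop("b","top",180,180,300,300,5,"b1"); crop("b","scene",230,100,370,220,5,"b2")
E
```

```text
[0.44010725 0.23784342 0.16609763]
```

View pics/b2.png

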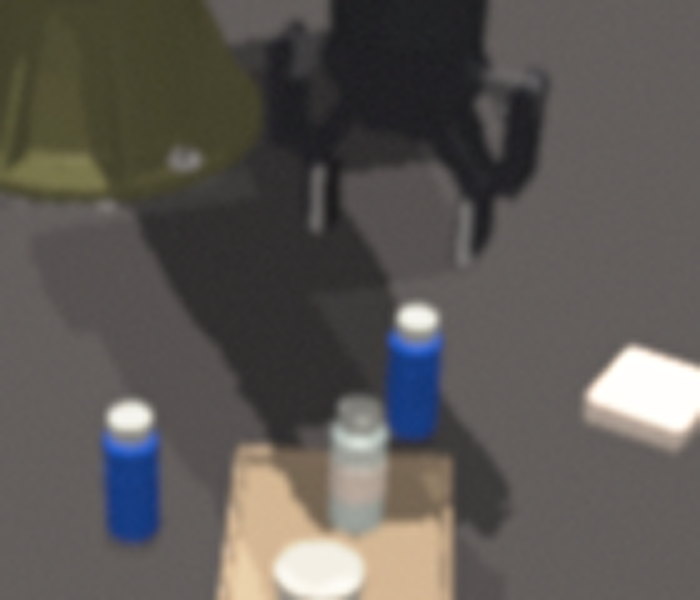

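The picture shows the fingers open above the tray, tips at about scene (293,146) and (323,152). The vial (301,195) is still upright and untouched.

apply_moves(
  plan=[
    {"dx": 8,"dy": -8,"dz": 0,"rx": 0,"ry": 0,"rz": 0,"grip": 70},
    {"dx": 14,"dy": -14,"dz": 0,"rx": 0,"ry": 0,"rz": 0,"grip": 70},
    {"dx": 14,"dy": -14,"dz": -20,"rx": 0,"ry": 0,"rz": 0,"grip": 70},
    {"dx": 14,"dy": -14,"dz": -45,"rx": 0,"ry": 0,"rz": 0,"grip": 70},
    {"dx": 14,"dy": -14,"dz": -65,"rx": 0,"ry": 0,"rz": 0,"grip": 70},
    {"dx": 14,"dy": -14,"dz": -75,"rx": 0,"ry": 0,"rz": 0,"grip": 70},
    {"dx": 14,"dy": -14,"dz": -78,"rx": 0,"ry": 0,"rz": 0,"grip": 70},
    {"dx": 14,"dy": -14,"dz": -78,"rx": 0,"ry": 0,"rz": 0,"grip": 70},
  ],
)

```text
clock: 2.0
tool_pos: [0.4542, 0.2247, 0.089]
orientation: [3.141, 0.0, 2.815]
ft_force: [0.6, -0.0, -0.1]
gripper_width: 0.0702
```

```bash
python3 - <<'E'
from h import *
p=env.observe()["tool_pos"];print(p); snap("d"); crop("d","top",180,180,300,300,5,"d1"); crop("d","scene",240,120,370,230,6,"d2")
for n in("scene","top"):
    d=ld("d",n);print(n,proj(d,p),"vial base",proj(d,[.454,.224,.004]),"captop",proj(d,[.454,.224,.079]))
E
```

```text
[0.454182   0.22466273 0.08899342]
scene (np.float64(302.06578563111975), np.float64(177.67649264442403)) vial base (np.float64(300.65878763719905), np.float64(203.00898017971943)) captop (np.float64(301.67753053618884), np.float64(180.719257772947))
top (np.float64(226.15440181435213), np.float64(243.76467471662852)) vial base (np.float64(228.81467323681568), np.float64(244.68198735795357)) captop (np.float64(226.71094860332755), np.float64(243.93510318373404))
```

View pics/d2.png

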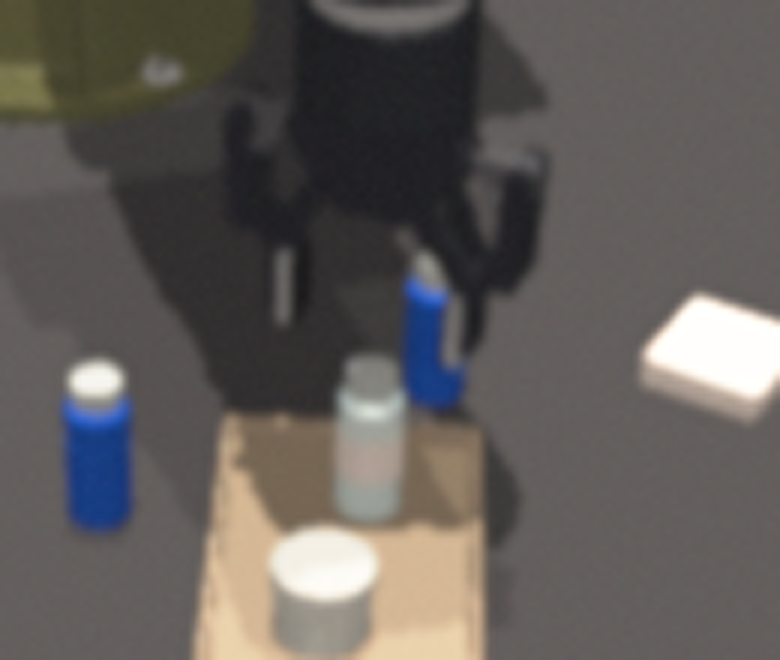

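View pics/d1.png

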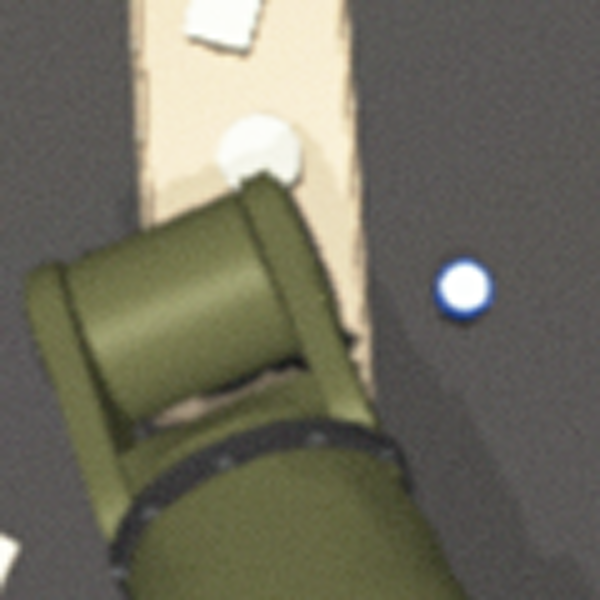

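Tips straddle the vial evenly (tip midpoint at scene (301.5,178), vial centreline at 301.5). Next I descend and grip.

apply_moves(
  plan=[
    {"dx": 1,"dy": 0,"dz": -15,"rx": 0,"ry": 0,"rz": 0,"grip": 70},
    {"dx": 1,"dy": 0,"dz": -32,"rx": 0,"ry": 0,"rz": 0,"grip": 70},
    {"dx": 1,"dy": 0,"dz": -45,"rx": 0,"ry": 0,"rz": 0,"grip": 70},
    {"dx": 1,"dy": 0,"dz": -51,"rx": 0,"ry": 0,"rz": 0,"grip": 70},
    {"dx": 1,"dy": 0,"dz": -51,"rx": 0,"ry": 0,"rz": 0,"grip": 50},
    {"dx": 1,"dy": 0,"dz": -51,"rx": 0,"ry": 0,"rz": 0,"grip": 38},
    {"dx": 1,"dy": 0,"dz": -51,"rx": 0,"ry": 0,"rz": 0,"grip": 24},
    {"dx": 1,"dy": 0,"dz": -51,"rx": 0,"ry": 0,"rz": 0,"grip": 24},
  ],
  squeeze=30,
)

```text
clock: 2.9
tool_pos: [0.4553, 0.2248, 0.0384]
orientation: [3.141, 0.001, 2.815]
ft_force: [-0.2, -1.5, 5.6]
gripper_width: 0.0287
```

apply_moves(
  plan=[
    {"dx": 0,"dy": 0,"dz": 0,"rx": 0,"ry": 0,"rz": 0,"grip": 20},
    {"dx": 0,"dy": 0,"dz": 0,"rx": 0,"ry": 0,"rz": 0,"grip": 20},
    {"dx": 0,"dy": 0,"dz": 0,"rx": 0,"ry": 0,"rz": 0,"grip": 20},
    {"dx": 0,"dy": 0,"dz": 0,"rx": 0,"ry": 0,"rz": 0,"grip": 20},
  ],
)

```text
clock: 3.3
tool_pos: [0.4554, 0.2248, 0.0384]
orientation: [3.141, 0.001, 2.815]
ft_force: [-1.3, -1.3, 6.9]
gripper_width: 0.0286
```

apply_moves(
  plan=[
    {"dx": 0,"dy": 0,"dz": 5,"rx": 0,"ry": 0,"rz": 0,"grip": 20},
    {"dx": 0,"dy": 0,"dz": 15,"rx": 0,"ry": 0,"rz": 0,"grip": 20},
    {"dx": 0,"dy": 0,"dz": 30,"rx": 0,"ry": 0,"rz": 0,"grip": 20},
    {"dx": 0,"dy": 0,"dz": 50,"rx": 0,"ry": 0,"rz": 0,"grip": 20},
    {"dx": 0,"dy": 0,"dz": 75,"rx": 0,"ry": 0,"rz": 0,"grip": 20},
    {"dx": 0,"dy": 0,"dz": 100,"rx": 0,"ry": 0,"rz": 0,"grip": 20},
    {"dx": 0,"dy": 0,"dz": 115,"rx": 0,"ry": 0,"rz": 0,"grip": 20},
    {"dx": 0,"dy": 0,"dz": 120,"rx": 0,"ry": 0,"rz": 0,"grip": 20},
  ],
)

```text
clock: 4.1
tool_pos: [0.4554, 0.2249, 0.1599]
orientation: [3.14, 0.002, 2.815]
ft_force: [-0.0, 0.3, -1.1]
gripper_width: 0.0289
```

```bash
python3 - <<'E'
from h import *
p=env.observe()["tool_pos"];print(p); snap("e"); crop("e","scene",240,80,370,190,6,"e2")
d=ld("e","scene");print(proj(d,p))
for h in(-.032,-.036,-.04):print(proj(d,p+[0,0,h]))
E
```

```text
[0.45542742 0.2248708  0.15993326]
(np.float64(303.1714620990162), np.float64(154.9944622903118))
(np.float64(302.68328848062623), np.float64(165.55931439191042))
(np.float64(302.6234102941283), np.float64(166.85517340729334))
(np.float64(302.5637809421586), np.float64(168.14564724844743))
```

View pics/e2.png

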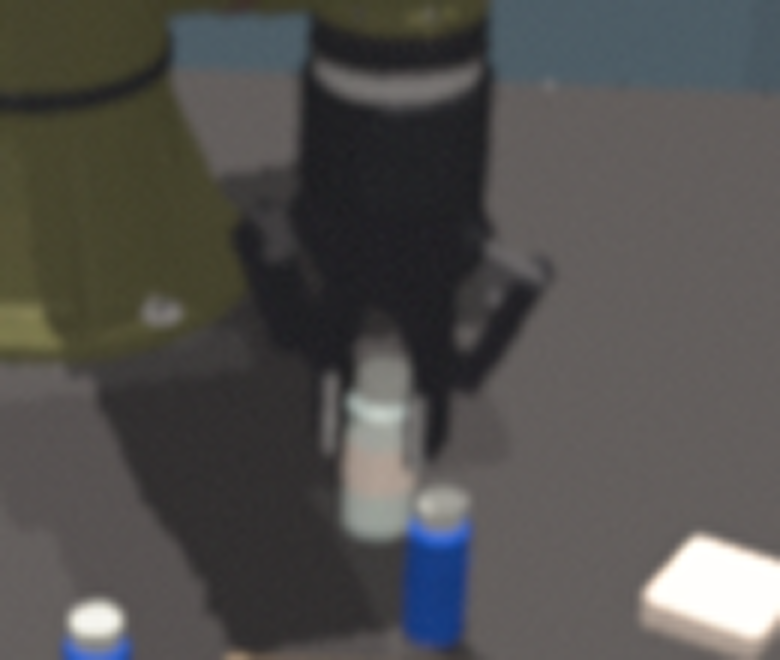

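Vial held upright; its bottom is at scene (303,167), 37 mm below the TCP as planned. I now carry it over the handle to the cup.

apply_moves(
  plan=[
    {"dx": 2,"dy": -10,"dz": 10,"rx": 0,"ry": 0,"rz": -2,"grip": 20},
    {"dx": 8,"dy": -35,"dz": 25,"rx": 0,"ry": 0,"rz": -6,"grip": 20},
    {"dx": 15,"dy": -65,"dz": 40,"rx": 0,"ry": 0,"rz": -11,"grip": 20},
    {"dx": 22,"dy": -99,"dz": 55,"rx": 0,"ry": 0,"rz": -16,"grip": 20},
    {"dx": 29,"dy": -132,"dz": 62,"rx": 0,"ry": 0,"rz": -21,"grip": 20},
    {"dx": 36,"dy": -166,"dz": 65,"rx": 0,"ry": 0,"rz": -26,"grip": 20},
    {"dx": 43,"dy": -200,"dz": 65,"rx": 0,"ry": 0,"rz": -31,"grip": 20},
    {"dx": 50,"dy": -233,"dz": 65,"rx": 0,"ry": 0,"rz": -36,"grip": 20},
  ],
)

```text
clock: 5.0
tool_pos: [0.5047, -0.0105, 0.2226]
orientation: [-3.141, -0.0, 2.181]
ft_force: [0.7, 0.2, -0.3]
gripper_width: 0.0291
```

apply_moves(
  plan=[
    {"dx": 8,"dy": -34,"dz": 0,"rx": 0,"ry": 0,"rz": -5,"grip": 20},
    {"dx": 15,"dy": -68,"dz": 0,"rx": 0,"ry": 0,"rz": -10,"grip": 20},
    {"dx": 22,"dy": -102,"dz": 0,"rx": 0,"ry": 0,"rz": -15,"grip": 20},
    {"dx": 30,"dy": -136,"dz": 0,"rx": 0,"ry": 0,"rz": -20,"grip": 20},
    {"dx": 38,"dy": -170,"dz": 0,"rx": 0,"ry": 0,"rz": -25,"grip": 20},
    {"dx": 44,"dy": -200,"dz": 0,"rx": 0,"ry": 0,"rz": -30,"grip": 20},
    {"dx": 49,"dy": -224,"dz": 0,"rx": 0,"ry": 0,"rz": -34,"grip": 20},
    {"dx": 51,"dy": -233,"dz": 0,"rx": 0,"ry": 0,"rz": -35,"grip": 20},
  ],
)

```text
clock: 5.8
tool_pos: [0.5553, -0.2438, 0.2219]
orientation: [-3.14, -0.0, 1.57]
ft_force: [0.5, 0.0, -0.3]
gripper_width: 0.029
```

apply_moves(
  plan=[
    {"dx": 0,"dy": 0,"dz": 0,"rx": 0,"ry": 0,"rz": 0,"grip": 20},
    {"dx": 0,"dy": 0,"dz": 0,"rx": 0,"ry": 0,"rz": 0,"grip": 20},
  ],
)

```text
clock: 6.0
tool_pos: [0.5556, -0.2408, 0.2224]
orientation: [-3.141, -0.0, 1.577]
ft_force: [0.4, -0.4, -0.6]
gripper_width: 0.0289
```

```bash
python3 - <<'E'
from h import *
o=env.observe();p=o["tool_pos"];print(p,o["orientation"],o["joint_positions"]); snap("f"); crop("f","scene",80,80,220,220,5,"f2");crop("f","top",310,140,430,270,5,"f1")
E
```

```text
[ 0.55560809 -0.24077674  0.22242391] [-3.14092997e+00 -4.67251747e-04  1.57664743e+00] [-4.69452509e-01  4.31450397e-01  1.36339402e+00  1.15065167e-04
  1.34755128e+00 -4.75329289e-01]
```

View pics/f2.png

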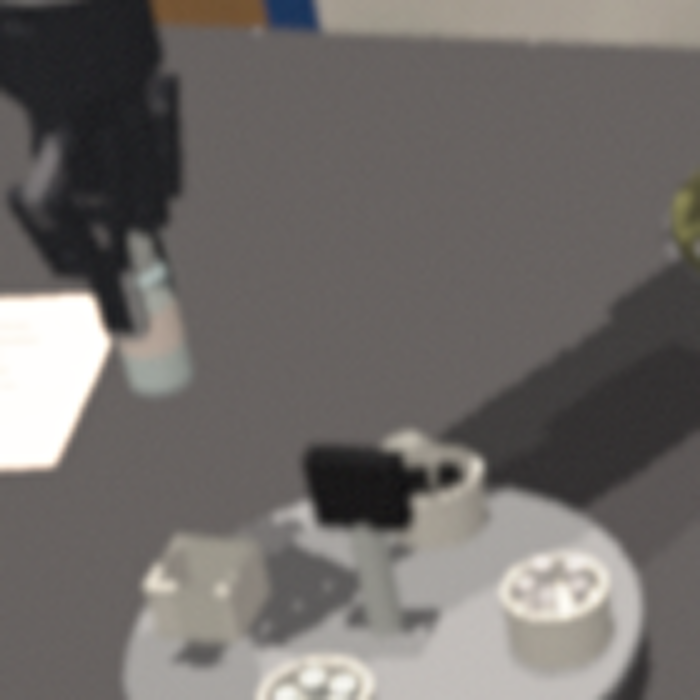

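View pics/f1.png

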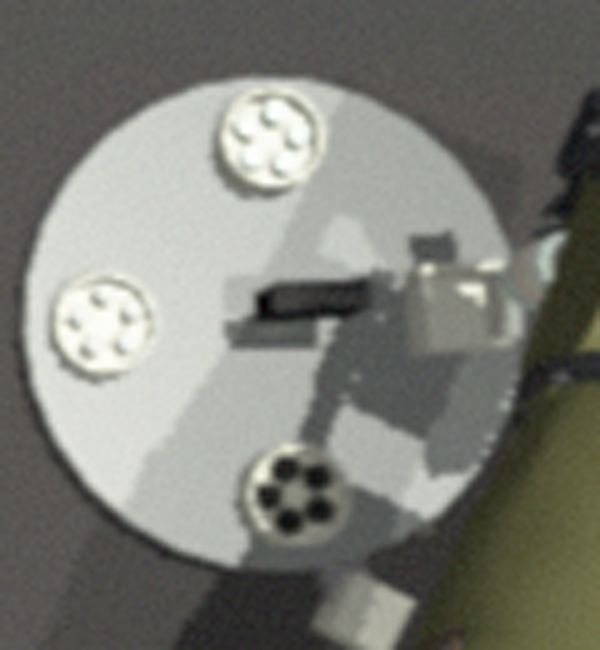

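```bash
python3 - <<'E'
from h import *
p=env.observe()["tool_pos"];d=ld("f","scene")
for h in(-.037,.0,.023,.038):
    u,v=proj(d,p+[0,0,h]);print(h,(u-80)*5,(v-80)*5)
E
```

```text
-0.037 159.8473465889883 379.37398796274965
0.0 143.16387238472188 314.26553462680477
0.023 132.4420868089399 272.4229982766545
0.038 125.29846405361184 244.5444986835696
```

apply_moves(
  plan=[
    {"dx": 0,"dy": 0,"dz": -10,"rx": 0,"ry": 0,"rz": 0,"grip": 20},
    {"dx": 0,"dy": -1,"dz": -30,"rx": 0,"ry": 0,"rz": 0,"grip": 20},
    {"dx": 1,"dy": -1,"dz": -55,"rx": 0,"ry": 0,"rz": 0,"grip": 20},
    {"dx": 1,"dy": -1,"dz": -75,"rx": 0,"ry": 0,"rz": 0,"grip": 20},
    {"dx": 1,"dy": -1,"dz": -90,"rx": 0,"ry": 0,"rz": 0,"grip": 20},
    {"dx": 1,"dy": -1,"dz": -98,"rx": 0,"ry": 0,"rz": 0,"grip": 20},
    {"dx": 1,"dy": -1,"dz": -100,"rx": 0,"ry": 0,"rz": 0,"grip": 20},
    {"dx": 1,"dy": -1,"dz": -100,"rx": 0,"ry": 0,"rz": 0,"grip": 20},
  ],
)

```text
clock: 6.9
tool_pos: [0.5571, -0.2424, 0.123]
orientation: [3.141, 0.0, 1.576]
ft_force: [-0.2, 0.4, -0.6]
gripper_width: 0.0291
```

```bash
python3 - <<'E'
from h import *
o=env.observe();p=o["tool_pos"];print(p); snap("g"); crop("g","scene",85,130,175,220,8,"g2");crop("g","top",360,160,450,250,8,"g1")
for n,c in(("scene",(85,130)),("top",(360,160))):
  d=ld("g",n)
  for h in(-.037,-.046,.023):
    u,v=proj(d,p+[0,0,h]);print(n,h,(u-c[0])*8,(v-c[1])*8)
E
```

```text
[ 0.5570966  -0.24239975  0.12303385]
scene -0.037 275.27455526859876 469.7845434511746
scene -0.046 281.0079160016728 492.0178854978094
scene 0.023 235.64288135751008 316.09727293584456
top -0.037 353.8341509414313 317.7469632177915
top -0.046 345.7097564326041 321.0549999402226
top 0.023 411.1695639255604 294.4015124963637
```

View pics/g2.png

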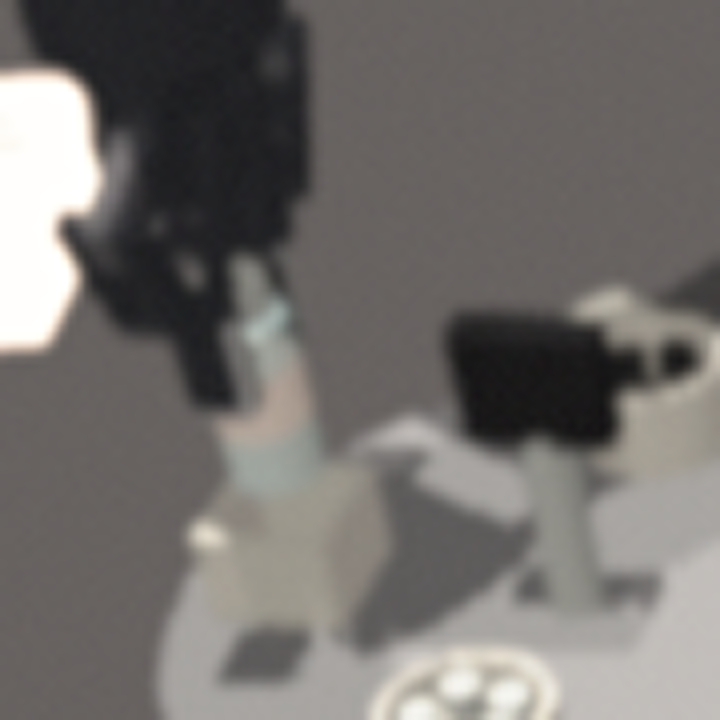

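View pics/g1.png

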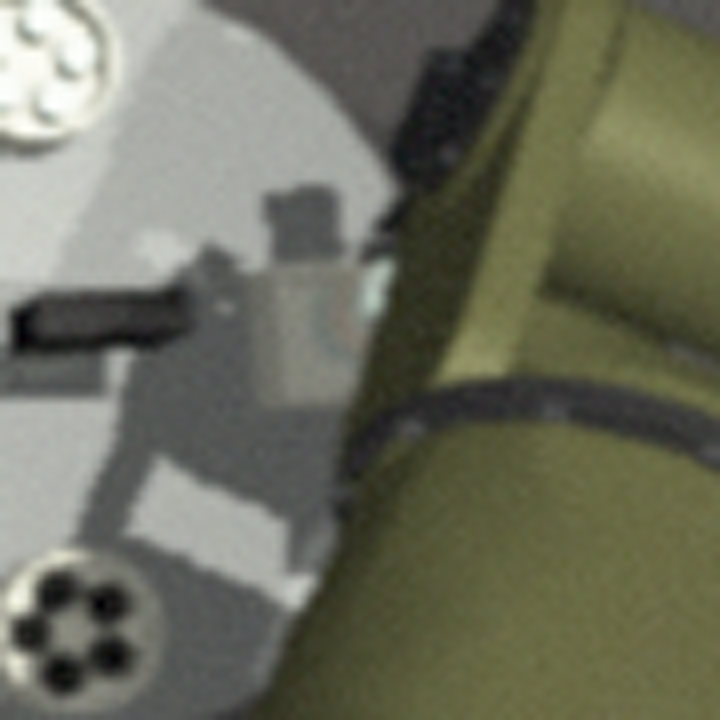

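```bash
python3 - <<'E'
from m import *
im=cv2.imread("pics/a_scene.png")
for n,b in(("scene",(105,180,137,214)),("top",(385,185,420,220))):
    crop("a",n,*b,20,"k_"+n)
for n,b,s in(("scene",(105,180),20),("top",(385,185),20)):
    d=ld("a",n); 
    im=cv2.imread(f"pics/k_{n}.png")
    for c,col in(((.5565,-.242),(0,0,255)),((.559,-.242),(255,0,0))):
      for hw in(.0225,.0185):
        pts=[proj(d,(c[0]+a*hw,c[1]+e*hw,.076)) for a,e in((1,1),(1,-1),(-1,-1),(-1,1))]
        pp=np.array([((u-b[0]+.5)*s-.5,(v-b[1]+.5)*s-.5) for u,v in pts],np.int32); cv2.polylines(im,[pp],True,col,1)
    cv2.imwrite(f"pics/k_{n}.png",im)
E
```

```text
(no output)
```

View pics/k_scene.png

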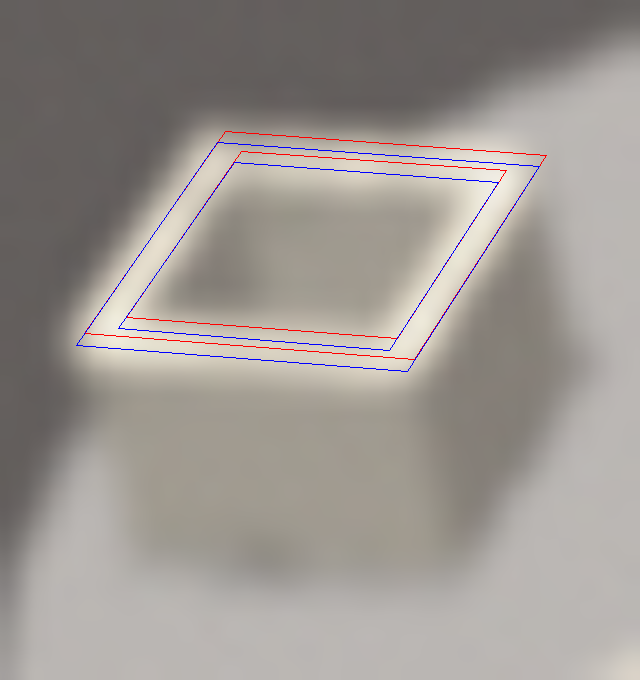

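View pics/k_top.png

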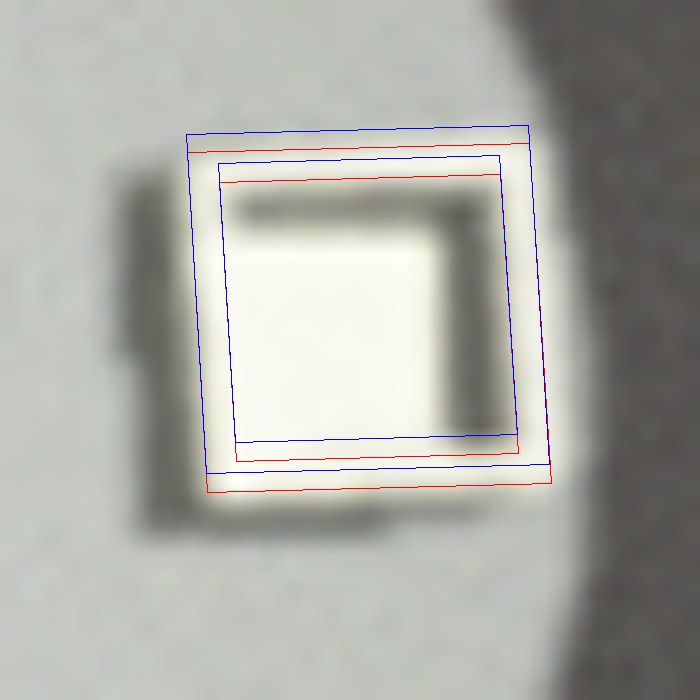

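```bash
python3 - <<'E'
from m import *
s=20;b=(103,176)
crop("g","scene",103,160,137,194,20,"l"); b=(103,160)
im=cv2.imread("pics/l.png"); d=ld("g","scene")
p=np.array([.5571,-.2424])
def pl(pts,col,cl=True):
    pp=np.array([((u-b[0]+.5)*s-.5,(v-b[1]+.5)*s-.5) for u,v in [proj(d,q) for q in pts]],np.int32); cv2.polylines(im,[pp],cl,col,1)
t=np.linspace(0,2*np.pi,60)
for z in(.0886,.0886+.06-.003): pl([(p[0]+.015*np.cos(a),p[1]+.015*np.sin(a),z) for a in t],(0,0,255))
c=(.558,-.2425)
pl([(c[0]+a*.0225,c[1]+e*.0225,.076) for a,e in((1,1),(1,-1),(-1,-1),(-1,1))],(255,0,0))
cv2.imwrite("pics/l.png",im)
E
```

```text
(no output)
```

View pics/l.png

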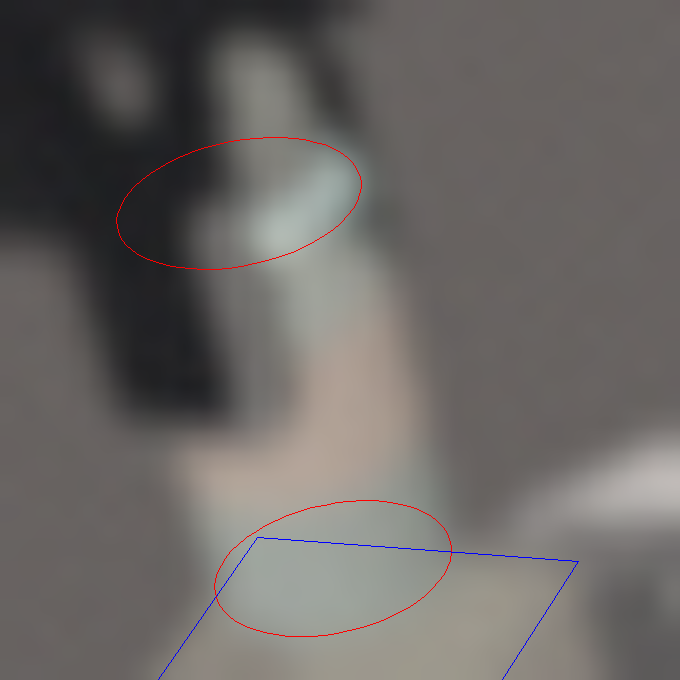

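apply_moves(
  plan=[
    {"dx": 1.5,"dy": 0,"dz": 0,"rx": 0,"ry": 0,"rz": 0,"grip": 20},
    {"dx": 1.5,"dy": 0,"dz": -5,"rx": 0,"ry": 0,"rz": 0,"grip": 20},
    {"dx": 1.5,"dy": 0,"dz": -10,"rx": 0,"ry": 0,"rz": 0,"grip": 20},
    {"dx": 1.5,"dy": 0,"dz": -14,"rx": 0,"ry": 0,"rz": 0,"grip": 20},
    {"dx": 1.5,"dy": 0,"dz": -17,"rx": 0,"ry": 0,"rz": 0,"grip": 20},
    {"dx": 1.5,"dy": 0,"dz": -20,"rx": 0,"ry": 0,"rz": 0,"grip": 20},
    {"dx": 1.5,"dy": 0,"dz": -20,"rx": 0,"ry": 0,"rz": 0,"grip": 20},
  ],
)

```text
clock: 7.7
tool_pos: [0.5582, -0.2423, 0.1021]
orientation: [-3.141, -0.0, 1.576]
ft_force: [0.2, 0.7, -1.0]
gripper_width: 0.0294
```

apply_moves(
  plan=[
    {"dx": 0,"dy": 0,"dz": -4,"rx": 0,"ry": 0,"rz": 0,"grip": 20},
    {"dx": 0,"dy": 0,"dz": -8,"rx": 0,"ry": 0,"rz": 0,"grip": 20},
    {"dx": 0,"dy": 0,"dz": -12,"rx": 0,"ry": 0,"rz": 0,"grip": 20},
    {"dx": 0,"dy": 0,"dz": -16,"rx": 0,"ry": 0,"rz": 0,"grip": 20},
    {"dx": 0,"dy": 0,"dz": -18,"rx": 0,"ry": 0,"rz": 0,"grip": 20},
    {"dx": 0,"dy": 0,"dz": -18,"rx": 0,"ry": 0,"rz": 0,"grip": 20},
  ],
)

```text
clock: 8.3
tool_pos: [0.5583, -0.2423, 0.0843]
orientation: [-3.141, -0.0, 1.576]
ft_force: [-0.4, 0.6, -0.9]
gripper_width: 0.0289
```

apply_moves(
  plan=[
    {"dx": 0,"dy": 0,"dz": -2,"rx": 0,"ry": 0,"rz": 0,"grip": 20},
    {"dx": 0,"dy": 0,"dz": -3,"rx": 0,"ry": 0,"rz": 0,"grip": 20},
    {"dx": 0,"dy": 0,"dz": -3,"rx": 0,"ry": 0,"rz": 0,"grip": 20},
  ],
)

```text
clock: 8.6
tool_pos: [0.5583, -0.2424, 0.0815]
orientation: [-3.141, -0.0, 1.576]
ft_force: [0.0, 0.1, -0.3]
gripper_width: 0.029
```

apply_moves(
  plan=[
    {"dx": 0,"dy": 0,"dz": -1,"rx": 0,"ry": 0,"rz": 0,"grip": 20},
    {"dx": 0,"dy": 0,"dz": -1,"rx": 0,"ry": 0,"rz": 0,"grip": 20},
  ],
)

```text
clock: 8.8
tool_pos: [0.5584, -0.2424, 0.0806]
orientation: [-3.142, 0.0, 1.576]
ft_force: [0.6, -0.5, -0.1]
gripper_width: 0.0289
```

```bash
python3 - <<'E'
from h import *
print(env.observe()["ft_force"]); snap("i"); crop("i","scene",85,130,175,220,8,"i2")
E
```

```text
[ 0.57146748 -0.47599729 -0.08625623]
```

View pics/i2.png

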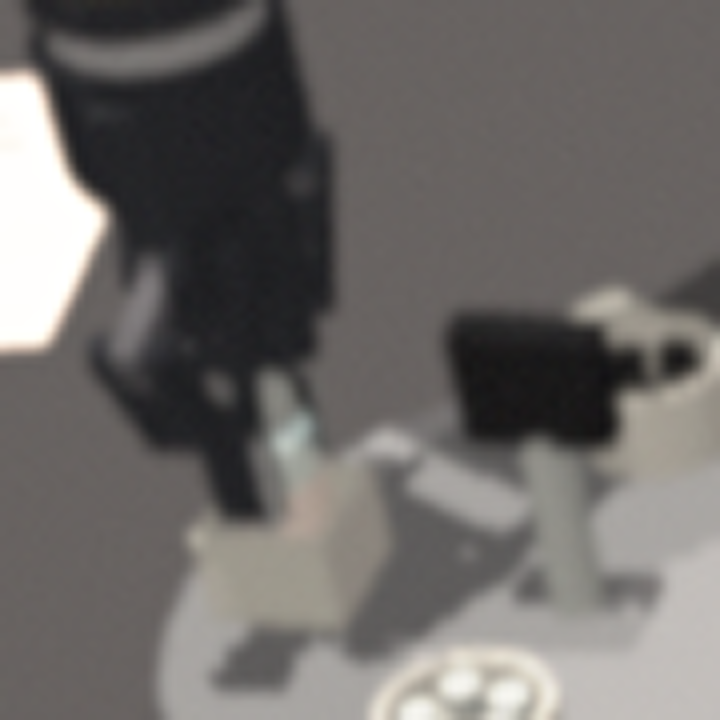

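The vial is seated in the cup, shoulder at scene (121,184), and neither the cup nor the handle has shifted. I release it gently.

apply_moves(
  plan=[
    {"dx": 0,"dy": 0,"dz": -1,"rx": 0,"ry": 0,"rz": 0,"grip": 20},
    {"dx": 0,"dy": 0,"dz": -1,"rx": 0,"ry": 0,"rz": 0,"grip": 31},
    {"dx": 0,"dy": 0,"dz": -1,"rx": 0,"ry": 0,"rz": 0,"grip": 36},
    {"dx": 0,"dy": 0,"dz": -1,"rx": 0,"ry": 0,"rz": 0,"grip": 44},
    {"dx": 0,"dy": 0,"dz": -1,"rx": 0,"ry": 0,"rz": 0,"grip": 56},
    {"dx": 0,"dy": 0,"dz": -1,"rx": 0,"ry": 0,"rz": 0,"grip": 60},
    {"dx": 0,"dy": 0,"dz": -1,"rx": 0,"ry": 0,"rz": 0,"grip": 60},
  ],
)

```text
clock: 9.6
tool_pos: [0.5584, -0.2424, 0.0796]
orientation: [-3.142, -0.0, 1.576]
ft_force: [0.1, -0.0, -0.6]
gripper_width: 0.0601
```

apply_moves(
  plan=[
    {"dx": 0,"dy": 0,"dz": 8,"rx": 0,"ry": 0,"rz": 0,"grip": 60},
    {"dx": 0,"dy": 0,"dz": 28,"rx": 0,"ry": 0,"rz": 0,"grip": 60},
    {"dx": 0,"dy": 0,"dz": 55,"rx": 0,"ry": 0,"rz": 0,"grip": 60},
    {"dx": 0,"dy": 0,"dz": 85,"rx": 0,"ry": 0,"rz": 0,"grip": 60},
    {"dx": 0,"dy": 0,"dz": 110,"rx": 0,"ry": 0,"rz": 0,"grip": 60},
    {"dx": 0,"dy": 0,"dz": 125,"rx": 0,"ry": 0,"rz": 0,"grip": 60},
    {"dx": 0,"dy": 0,"dz": 130,"rx": 0,"ry": 0,"rz": 0,"grip": 60},
  ],
)

```text
clock: 10.3
tool_pos: [0.5588, -0.2426, 0.2121]
orientation: [3.139, 0.001, 1.576]
ft_force: [-0.2, 0.5, -0.7]
gripper_width: 0.0601
```

```bash
python3 - <<'E'
from h import *
print(env.observe()["tool_pos"]); snap("j"); crop("j","scene",85,130,225,240,5,"j2");crop("j","top",310,140,430,270,5,"j1")
E
```

```text
[ 0.55883458 -0.24258892  0.21211985]
```

View pics/j2.png

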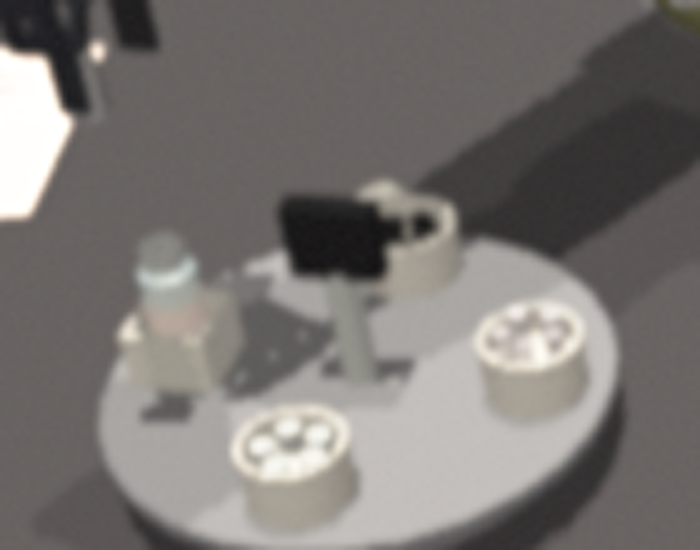

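View pics/j1.png

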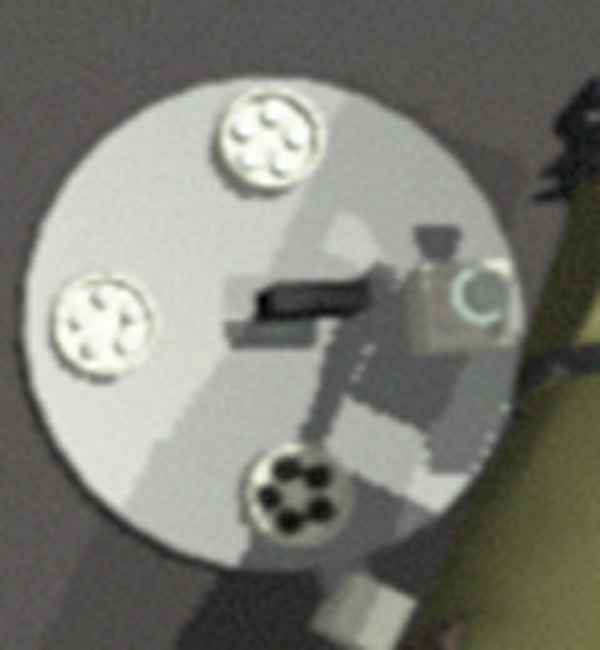

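The vial stands free and upright in the square cup (cap at scene (117,179), top (406,199)), and the disc hasn't turned. Next is the handle.

apply_moves(
  plan=[
    {"dx": -1,"dy": 15,"dz": 0,"rx": 0,"ry": 0,"rz": 0,"grip": 60},
    {"dx": -1,"dy": 40,"dz": 0,"rx": 0,"ry": 0,"rz": 0,"grip": 60},
    {"dx": -1,"dy": 70,"dz": 0,"rx": 0,"ry": 0,"rz": 0,"grip": 60},
    {"dx": -1,"dy": 90,"dz": 0,"rx": 0,"ry": 0,"rz": 0,"grip": 60},
    {"dx": -1,"dy": 95,"dz": 0,"rx": 0,"ry": 0,"rz": 0,"grip": 60},
    {"dx": -1,"dy": 95,"dz": -15,"rx": 0,"ry": 0,"rz": 0,"grip": 60},
    {"dx": -1,"dy": 95,"dz": -30,"rx": 0,"ry": 0,"rz": 0,"grip": 60},
    {"dx": -1,"dy": 95,"dz": -30,"rx": 0,"ry": 0,"rz": 0,"grip": 60},
  ],
)

```text
clock: 11.2
tool_pos: [0.5563, -0.147, 0.1772]
orientation: [-3.138, -0.001, 1.576]
ft_force: [0.9, -0.4, -0.7]
gripper_width: 0.0604
```

```bash
python3 - <<'E'
from h import *
p=env.observe()["tool_pos"];print(p); snap("m"); crop("m","scene",105,100,215,220,5,"m2")
d=ld("m","scene")
im=cv2.imread("pics/m2.png")
for c,col in(((.557,-.147),(0,0,255)),((.554,-.147),(255,0,0))):
  for z in(.152,.108):
    pp=np.array([((u-105+.5)*5,(v-100+.5)*5) for u,v in [proj(d,(c[0]+a*.008,c[1]+e*.025,z)) for a,e in((1,1),(1,-1),(-1,-1),(-1,1))]],np.int32); cv2.polylines(im,[pp],True,col,1)
cv2.imwrite("pics/m3.png",im)
E
```

```text
[ 0.55634629 -0.14697585  0.17716498]
```

View pics/m3.png

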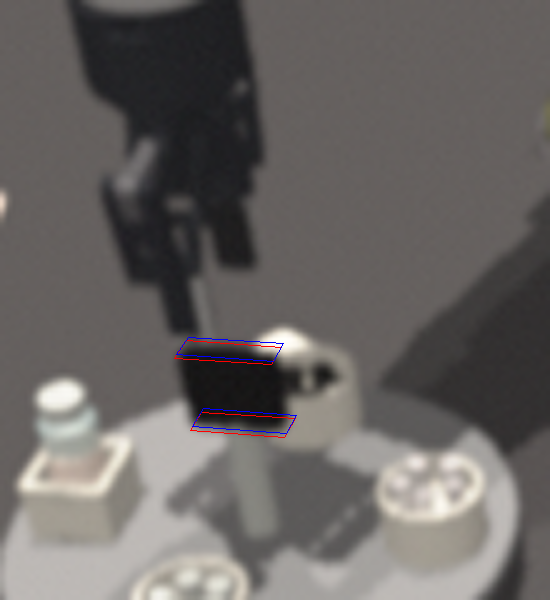

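apply_moves(
  plan=[
    {"dx": 0,"dy": 0,"dz": -15,"rx": 0,"ry": 0,"rz": 0,"grip": 60},
    {"dx": 0,"dy": 0,"dz": -35,"rx": 0,"ry": 0,"rz": 0,"grip": 60},
    {"dx": 0,"dy": 0,"dz": -55,"rx": 0,"ry": 0,"rz": 0,"grip": 60},
    {"dx": 0,"dy": 0,"dz": -66,"rx": 0,"ry": 0,"rz": 0,"grip": 60},
    {"dx": 0,"dy": 0,"dz": -66,"rx": 0,"ry": 0,"rz": 0,"grip": 40},
    {"dx": 0,"dy": 0,"dz": -66,"rx": 0,"ry": 0,"rz": 0,"grip": 28},
    {"dx": 0,"dy": 0,"dz": -66,"rx": 0,"ry": 0,"rz": 0,"grip": 20},
    {"dx": 0,"dy": 0,"dz": -66,"rx": 0,"ry": 0,"rz": 0,"grip": 20},
  ],
)

```text
clock: 12.1
tool_pos: [0.5569, -0.1474, 0.1149]
orientation: [-3.141, 0.0, 1.576]
ft_force: [-9.6, 1.0, 6.8]
gripper_width: 0.0199
```

```bash
python3 - <<'E'
from h import *
p=env.observe()["tool_pos"];print(p); snap("n"); crop("n","scene",105,100,215,220,5,"n2")
E
```

```text
[ 0.55693536 -0.14743394  0.11485359]
```

View pics/n2.png

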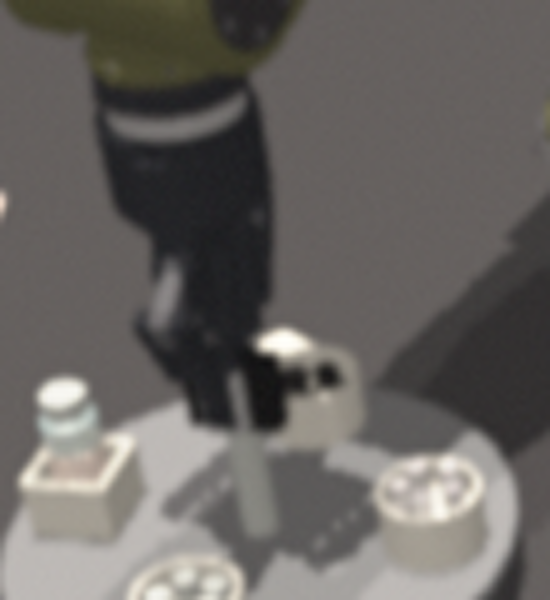

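Near finger already touches with a 9.6 N side push in x, so the handle sits about 2 mm nearer. I ease off, shift and then close.

apply_moves(
  plan=[
    {"dx": 0,"dy": 0,"dz": 0,"rx": 0,"ry": 0,"rz": 0,"grip": 26},
    {"dx": -2,"dy": 0,"dz": 0,"rx": 0,"ry": 0,"rz": 0,"grip": 26},
    {"dx": -2,"dy": 0,"dz": 0,"rx": 0,"ry": 0,"rz": 0,"grip": 26},
  ],
)

```text
clock: 12.5
tool_pos: [0.5554, -0.1474, 0.114]
orientation: [3.141, 0.0, 1.576]
ft_force: [0.2, -1.0, -0.4]
gripper_width: 0.0257
```

apply_moves(
  plan=[
    {"dx": 0,"dy": 0,"dz": 0,"rx": 0,"ry": 0,"rz": 0,"grip": 19},
    {"dx": 0,"dy": 0,"dz": 0,"rx": 0,"ry": 0,"rz": 0,"grip": 19},
    {"dx": 0,"dy": 0,"dz": 0,"rx": 0,"ry": 0,"rz": 0,"grip": 19},
  ],
)

```text
clock: 12.8
tool_pos: [0.5554, -0.1474, 0.1136]
orientation: [3.142, -0.0, 1.576]
ft_force: [0.1, -0.3, -0.8]
gripper_width: 0.0189
```

apply_moves(
  plan=[
    {"dx": 0,"dy": 0,"dz": 0,"rx": 0,"ry": 0,"rz": 0,"grip": 14},
    {"dx": 0,"dy": 0,"dz": 0,"rx": 0,"ry": 0,"rz": 0,"grip": 8},
    {"dx": 0,"dy": 0,"dz": 0,"rx": 0,"ry": 0,"rz": 0,"grip": 8},
    {"dx": 0,"dy": 0,"dz": 0,"rx": 0,"ry": 0,"rz": 0,"grip": 8},
  ],
  squeeze=30,
)

```text
clock: 13.2
tool_pos: [0.5548, -0.1474, 0.1137]
orientation: [-3.14, -0.0, 1.575]
ft_force: [-5.6, 0.6, 3.9]
gripper_width: 0.016
```

apply_moves(
  plan=[
    {"dx": -1,"dy": 0,"dz": 0,"rx": 0,"ry": 0,"rz": -1,"grip": 8},
    {"dx": -1,"dy": 0,"dz": 0,"rx": 0,"ry": 0,"rz": -3,"grip": 8},
    {"dx": -1,"dy": 0,"dz": 0,"rx": 0,"ry": 0,"rz": -6,"grip": 8},
    {"dx": -1,"dy": 0,"dz": 0,"rx": 0,"ry": 0,"rz": -9,"grip": 8},
    {"dx": -1,"dy": 0,"dz": 0,"rx": 0,"ry": 0,"rz": -12,"grip": 8},
    {"dx": -1,"dy": 0,"dz": 0,"rx": 0,"ry": 0,"rz": -15,"grip": 8},
    {"dx": -1,"dy": 0,"dz": 0,"rx": 0,"ry": 0,"rz": -18,"grip": 8},
    {"dx": -1,"dy": 0,"dz": 0,"rx": 0,"ry": 0,"rz": -20,"grip": 8},
  ],
)

```text
clock: 14.0
tool_pos: [0.555, -0.1474, 0.1137]
orientation: [3.14, -0.0, 1.224]
ft_force: [6.2, 0.5, -2.2]
gripper_width: 0.0156
```

```bash
python3 - <<'E'
from h import *
o=env.observe();print(o["tool_pos"],o["orientation"],o["ft_force"],o["moment"]); snap("o"); crop("o","scene",95,100,225,240,4,"o2")
E
```

```text
[ 0.55500308 -0.14740413  0.11369856] [ 3.14004274e+00 -2.61698219e-04  1.22399924e+00] [ 6.16513115  0.50223387 -2.21490462] [ 0.00090118 -0.71706867  0.12077645]
```

View pics/o2.png

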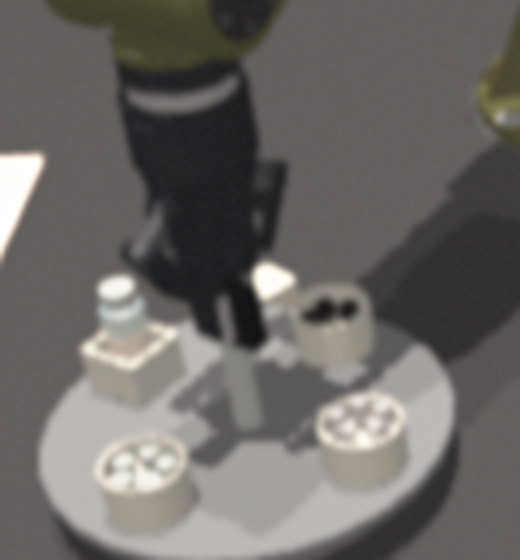

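The disc turned about 20° with the handle, and the vial (scene (124,176)) is still upright in the cup.

apply_moves(
  plan=[
    {"dx": 0.5,"dy": 0,"dz": 0,"rx": 0,"ry": 0,"rz": -2,"grip": 8},
    {"dx": 0.5,"dy": 0,"dz": 0,"rx": 0,"ry": 0,"rz": -5,"grip": 8},
    {"dx": 0.5,"dy": 0,"dz": 0,"rx": 0,"ry": 0,"rz": -8,"grip": 8},
    {"dx": 0.5,"dy": 0,"dz": 0,"rx": 0,"ry": 0,"rz": -11,"grip": 8},
    {"dx": 0.5,"dy": 0,"dz": 0,"rx": 0,"ry": 0,"rz": -14,"grip": 8},
    {"dx": 0.5,"dy": 0,"dz": 0,"rx": 0,"ry": 0,"rz": -17,"grip": 8},
    {"dx": 0.5,"dy": 0,"dz": 0,"rx": 0,"ry": 0,"rz": -20,"grip": 8},
    {"dx": 0.5,"dy": 0,"dz": 0,"rx": 0,"ry": 0,"rz": -23,"grip": 8},
  ],
)

```text
clock: 14.9
tool_pos: [0.5552, -0.1475, 0.1137]
orientation: [3.141, -0.0, 0.822]
ft_force: [1.6, -0.9, 0.8]
gripper_width: 0.0158
```

apply_moves(
  plan=[
    {"dx": 0,"dy": 0,"dz": 0,"rx": 0,"ry": 0,"rz": -3,"grip": 8},
    {"dx": 0,"dy": 0,"dz": 0,"rx": 0,"ry": 0,"rz": -6,"grip": 8},
    {"dx": 0,"dy": 0,"dz": 0,"rx": 0,"ry": 0,"rz": -9,"grip": 8},
    {"dx": 0,"dy": 0,"dz": 0,"rx": 0,"ry": 0,"rz": -12,"grip": 8},
    {"dx": 0,"dy": 0,"dz": 0,"rx": 0,"ry": 0,"rz": -15,"grip": 8},
    {"dx": 0,"dy": 0,"dz": 0,"rx": 0,"ry": 0,"rz": -18,"grip": 8},
    {"dx": 0,"dy": 0,"dz": 0,"rx": 0,"ry": 0,"rz": -21,"grip": 8},
    {"dx": 0,"dy": 0,"dz": 0,"rx": 0,"ry": 0,"rz": -23,"grip": 8},
  ],
)

```text
clock: 15.7
tool_pos: [0.5553, -0.1476, 0.1137]
orientation: [3.141, -0.001, 0.421]
ft_force: [3.8, -2.8, -1.1]
gripper_width: 0.0156
```

apply_moves(
  plan=[
    {"dx": 0,"dy": 0,"dz": 0,"rx": 0,"ry": 0,"rz": -2,"grip": 8},
    {"dx": 0,"dy": 0,"dz": 0,"rx": 0,"ry": 0,"rz": -4,"grip": 8},
    {"dx": 0,"dy": 0,"dz": 0,"rx": 0,"ry": 0,"rz": -6,"grip": 8},
    {"dx": 0,"dy": 0,"dz": 0,"rx": 0,"ry": 0,"rz": -8,"grip": 8},
    {"dx": 0,"dy": 0,"dz": 0,"rx": 0,"ry": 0,"rz": -9,"grip": 8},
    {"dx": 0,"dy": 0,"dz": 0,"rx": 0,"ry": 0,"rz": -9,"grip": 8},
    {"dx": 0,"dy": 0,"dz": 0,"rx": 0,"ry": 0,"rz": -9,"grip": 8},
  ],
)

```text
clock: 16.4
tool_pos: [0.5553, -0.1477, 0.1137]
orientation: [3.141, -0.001, 0.266]
ft_force: [4.9, -3.3, -0.5]
gripper_width: 0.0157
```

```bash
python3 - <<'E'
from h import *
o=env.observe();print(o["tool_pos"],o["orientation"],o["ft_force"],o["moment"],o["joint_positions"]); snap("p"); crop("p","scene",95,100,225,240,5,"p2");crop("p","top",310,150,420,280,6,"p1")
E
```

```text
[ 0.55530495 -0.1476987   0.11369748] [ 3.14075013e+00 -1.00080650e-03  2.66070583e-01] [ 4.86571709 -3.31295783 -0.53832155] [-0.41673407 -0.56192191 -0.10383246] [-3.23636013e-01  4.73362736e-01  1.57039616e+00 -1.61480340e-04
  1.09653344e+00  9.81163804e-01]
```

View pics/p2.png

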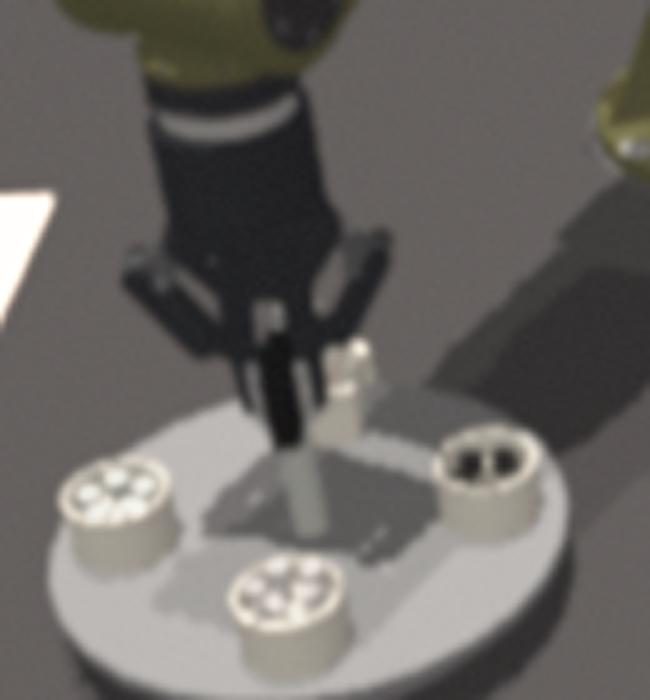

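View pics/p1.png

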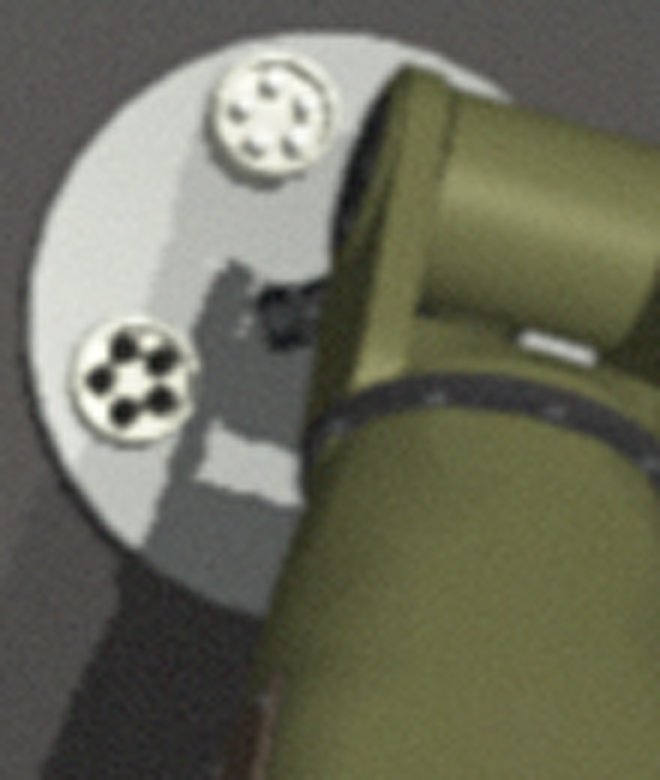

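```bash
python3 - <<'E'
from m import *
A=lambda v:np.degrees(np.arctan2(v[1],v[0]))
t=P("top",(310,150),[(272,117),(133,380)],6,.076,"p"); ax=np.array([.554,-.1475])
print("top",[A(q-ax) for q in t]); 
s=P("scene",(95,100),[(115,488),(287,593),(488,466)],5,.076,"p"); 
sm=(s[0]+s[2])/2; print("scene",s,sm,A(s[0]-s[2]),A(s[1]-sm))
# foot angle from scene a: head corners
o=P("top",(310,150),[(325,107),(353,535),(122,331)],6,.076)
print("top a",[A(q-ax) for q in o],A(o[1]-o[0]))
E
```

```text
top [np.float64(17.03963859967506), np.float64(105.2675986523485)]
scene [[ 0.58022031 -0.23980613]
 [ 0.6500903  -0.12228081]
 [ 0.53811552 -0.05304726]] [ 0.55916791 -0.14642669] -77.29507810202665 14.872515052360816
top a [np.float64(2.3517599418752995), np.float64(179.15747071224857), np.float64(92.29824221920454)] -179.26460549930934
```

```bash
python3 - <<'E'
from m import *
A=lambda v:np.degrees(np.arctan2(v[1],v[0]))
d=ld("p","scene"); ax=np.array([.5555,-.147])
crop("p","scene",140,160,190,205,14,"q"); im=cv2.imread("pics/q.png")
f=np.radians(195.4); u=np.array([np.cos(f),np.sin(f)]); w=np.array([-u[1],u[0]])
def dr(pts,col):
    pp=np.array([((a-140+.5)*14,(b-160+.5)*14) for a,b in [proj(d,(*q[:2],q[2])) for q in pts]],np.int32); cv2.polylines(im,[pp],True,col,1)
c=ax+.095*u
dr([(*(c+.0225*(a*u+b*w)),.076) for a,b in((1,1),(1,-1),(-1,-1),(-1,1))],(255,0,0))
dr([(*(ax+r*u+k*w),.044) for r,k in((.141,0),(.165,.024),(.189,0),(.165,-.024))],(0,0,255))
cv2.imwrite("pics/q.png",im)
E
```

```text
(no output)
```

View pics/q.png

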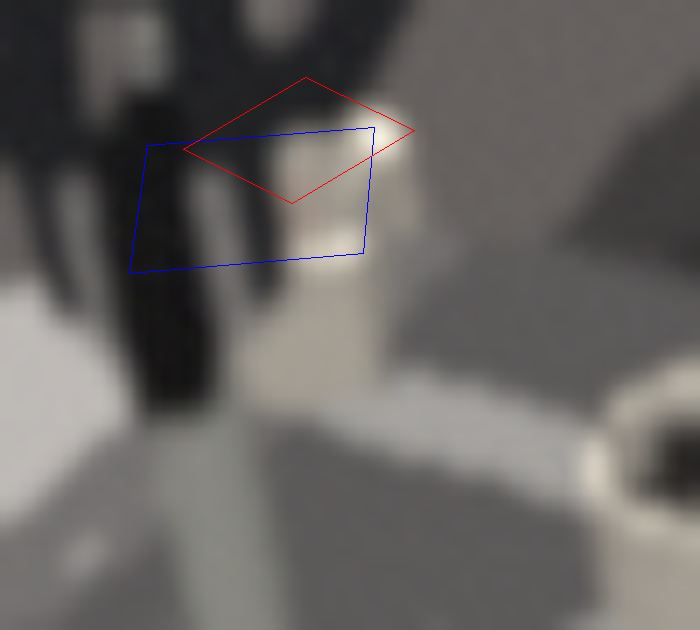

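The enlarged crop shows the cup's right rim edge, about (164,178), and the tongue head's corner, about (168,170), within about 1 pixel of where they should be when aligned. The vial stands in the cup. I hold a moment, then hand in.

apply_moves(
  plan=[
    {"dx": 0,"dy": 0,"dz": 0,"rx": 0,"ry": 0,"rz": 0,"grip": 8},
    {"dx": 0,"dy": 0,"dz": 0,"rx": 0,"ry": 0,"rz": 0,"grip": 8},
    {"dx": 0,"dy": 0,"dz": 0,"rx": 0,"ry": 0,"rz": 0,"grip": 8},
    {"dx": 0,"dy": 0,"dz": 0,"rx": 0,"ry": 0,"rz": 0,"grip": 8},
  ],
)

```text
clock: 16.9
tool_pos: [0.5553, -0.1477, 0.1137]
orientation: [3.141, -0.001, 0.266]
ft_force: [4.6, -3.4, -0.7]
gripper_width: 0.0155
```

```bash
python3 - <<'E'
from h import *
o=env.observe();print(o["clock"],o["orientation"],np.round(o["joint_vel"],3),o["gripper_width"]); print(env.hand_in())
E
```

```text
16.9 [ 3.14072547e+00 -9.65421309e-04  2.66097008e-01] [-0.    -0.     0.    -0.002 -0.     0.   ] 0.015542990526357527
the job is handed in; nothing more can be done
None
```

I stood the clear vial in the square cup and released it. I then turned the carousel about -75° by its handle, at roughly 0.5 rad/s, and handed in at 16.9 s still gripping the handle. The hand-in gave no verdict.

**Last checks:**
- **Grip:** the arm was still. The fingers were closed to 15.5 mm on the 16 mm handle, with the squeeze set to 30 N. I have no direct reading of the force on the handle.
- **Alignment:** the cup positions put the carousel between 12.7° and 17.0°, about 15° on average. The tongue measured about 15.4°, so the worst reading is about 3° off and within the 8° allowed.
- **Vial:** it was upright in the cup after release and after the first 20° of turning. In the final pictures the gripper hides most of it, and what shows is still standing in the cup.

**What disagreed:** the two cameras differed by about 4 mm in x. For the cup I followed the scene camera, which agreed with the arm, and the vial went in without contact. At the handle the first close pushed sideways with 9.6 N, so I shifted 2 mm and closed again. About 5 N of side force remained at the end.

I did not touch the bystanders or the blue look-alikes, but I did not re-measure where they stand.

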